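# Hold the master plate flush on the tilting angle table

## Task

Pick the master plate out of the blue tray by its red grip and hold it flush on the sloped face of the tilting angle table, centred on the face and square with its edges, so that the brass sprung plunger in the face is pushed fully down level with it. Tilt the plate to match the slope, press it on firmly but without ramming it, and finish while still gripping and pressing it there: do not let go. Leave the brass gauge, screwdriver, steel block and spray bottle where they are.

Things in the scene. Friction and masses are not known exactly. Their poses are not given: they have to be found in the camera images.
- master_plate: loose pale aluminium plate 80 (x) x 64 (y) x 8 mm, about 0.25 kg, with an upright red plastic grip block on its middle: 40 (x) x 18 (y) mm, rising 45 mm above the plate (top of grip 53 mm above the underside). Origin: centre of the underside; z up through the grip. Starts lying flat in the tray, grip up. Best pinched across the 18 mm (fingers closing along y)
- tray: fixed blue plastic tray 112 (x) x 96 (y) mm, rim 14 mm high, floor and walls 5 mm thick; origin at the centre of its underside on the bench
- angle_table: fixed grey tilting angle table: base block 134 (x) x 104 (y) x 30 mm, hinge along its y at the -x side, 60 mm from the middle and 46 mm above the bench; a steel tilting slab (124 x 100 mm) rises towards its +x side. A dial with a 54 mm case sits beyond the slab's upper edge, its top just below the level of the face. Origin: centre of the base's underside, x from the low edge towards the high edge of the slope (roughly away from the robot)
- face (a point): the centre of the steel slab's upper face, where the brass plunger comes out. z is the face's outward normal, x runs up the slope, y level across it. The face is 124 (x) x 100 (y) mm; two dark slot lines and a blue ring round the plunger are flat markings
- tilt (a joint): slope of the slab in rad (0 level, grows as the far edge rises); 0.22 to 0.58, locked: it does not give when pushed
- plunger (a joint): how far the brass sprung plunger (10 mm across) is pushed in, in m: 0 free, standing 5 mm proud of the face; 0.005 level with the face. Its spring resists with 1.8 N at first and 4.8 N when level, so the plate must be kept pressed; 10 to 20 N in all seats it well
- ring_gauge: bystander: upright brass gauge cylinder, 32 mm across, 35 mm high; origin at the centre of its underside
- screwdriver: bystander: red-handled screwdriver lying on the bench, about 200 mm long
- setup_block: bystander: dark steel block 75 x 50 x 25 mm; origin at the centre of its underside
- spray_bottle: bystander: white bottle with black cap, 60 mm across, 160 mm high; origin at the centre of its underside
Things that resemble listed ones, but are neither listed nor needed, are in the scene too. Of the things shaped like the master_plate, the aluminium one is meant.

How it is judged:
By the outcome, as a careful person would: the job done as asked, in the order asked, and still so for the second after the job is handed in, while the arm keeps its last pose, push and grip.
It also fails if it takes over 51 s, if anything falls off the work surface, if the arm or the gripper's body presses on something with over 40 N, if the wrist force passes 120 N, or if a joint passes its speed limit or range.

## Robot

A 6-joint arm with a two-finger parallel gripper is mounted at the origin on the work surface. World frame = base frame: x ahead of the robot, y to its left, z up, the work surface at z = 0. Lengths are in m, angles in degrees, forces in N, time in s.
With the tool pointing down it reaches from about 0.4 to 0.825 m from the base axis. Payload 7 kg.
Tool frame: the origin (TCP) lies on the centre line of the jaws, within the pads' length; the fingertips stand 22 mm ahead of it and the grasp point (between the pads) lies 3 mm ahead of it; z points along the fingers, y is the line along which they close (so a half turn about z gives the same grasp; the last joint's range is limited). The gripper opens to 88 mm and grips with 3 to 60 N. Pads are 19 mm wide; open, the fingers measure 130 mm over their backs; the gripper's body (78 mm by 193 mm) begins 47 mm behind the grasp point.
Start: joints at [81.079, 20.546, 0.682, 0, -70.136, -16.507], TCP at [0.29, 0.61, 0.249] pointing down, gripper open.
Joint ranges: [-176.03, 176.03], [-82.01, 121.73], [-58.28, 71.71], [-173.87, 95.51], [-174.79, -0.11], [-173.66, 173.66]. Speed limits (degrees/s): [136.94, 136.94, 172.46, 180, 180, 180].

## Interface

Orientations are given as [roll, pitch, yaw] about the fixed x, y, z axes, in that order (R = Rz(yaw) Ry(pitch) Rx(roll)).
In Python, from plant import get_state, cams, r gives the robot as it stands.
- The arm moves only by the tool apply_moves, never from a script. Its argument "targets" is a list of rows, each an object with "dp": the shift along the world's x, y, z in m, a list of three; "yaw": the turn about the world's z in degrees. In form: [{"dp": [x, y, z], "yaw": yaw}, ...]. A call has 1 to 20 rows; each row is the pose to reach, as a shift and turn from the pose commanded when the call began; what a row does not reach only later rows make up. A row lasts 1/12 s, in which the tool goes at most 41.7 mm and 7.16 degrees, less where a joint would pass 70% of its speed; a pose out of reach is approached as far as the arm can. A call with a gripper value outside its range is refused whole. "grip" is the gripper command: -1 is fully open, 1 is shut, values between are in proportion, set as the call begins (left out, the last holds). The fingers move at their own pace and stop on an object; "squeeze" is the grip in N (left out, the last holds). Time passes only in rows, so rows that repeat a pose let the fingers close. It gives the time, the measured TCP pose, the force, the opening and the grip force at its end, in the units of the state.
- get_state(): the state, without advancing time (a new reading comes with each control period).
- cams.capture(name): name is "scene" or "side" or "wrist"; returns a dict with "image" (384x512x3 uint8, red, green, blue), "range_z" (384x512 float32, m along the optical axis (not along the pixel's ray), 0 where there is no reading), "fx", "fy", "cx", "cy" (pixels), "k1" (the pictures are not rectified: a ray, as slopes to the right and down, at radius r is drawn at 1 + k1 r^2 times it, then the intrinsics apply), "R" (3x3) and "t" (3): a world point X has camera coordinates R X + t; the wrist camera has in their place "T_tool_cam" (4x4, takes a point from camera to tool coordinates, whose origin is the TCP and whose axes are the flange's). Camera axes: x right, y down, z forward; pixel columns grow to the right and rows downward; lengths in m; the calibration is good to about 2 mm. A picture is of the moment at which its call begins: read the wrist's pose just before it.
- r.close_job(): hands the job in; it is judged then, once.
The state is a dict: "time_s": time; "joints": joint angles; "qd": joint speeds; "joint_torque": joint torques, N m; "tcp_pos": TCP position; "eef_rot": TCP orientation; "contact_force": force on the tool from outside, world axes, zero at the start; "moment": the same for the moment, N m; "gripper_width": finger opening in m; "gripper_force": force on a finger pad.
Only numpy, scipy, OpenCV 4.12 (cv2) and the standard library are available. Lean on these libraries where they do the work, as an engineer would, in place of code of your own. Each camera call takes 0.05 s, during which the arm holds its last target. There are 200 camera calls.

## Working session

There is one attempt and no reset: what is moved stays moved. The work goes in short steps, Python scripts to look and compute and a tool call to move; the robot and the scene stay as the last step left them, time stands still between calls to the robot, and variables do not carry over. Pictures are saved under pics/ and viewed, at most 10 in all, crops included, and the job is handed in when it is done.

Besides the shell and the picture viewer there is one more tool, called after ">>>" as a command line: name --argument value ..., lists and objects as JSON in quotes. apply_moves: Moves the arm, as the interface text tells. Its arguments: {"type":"object","properties":{"targets":{"type":"array","items":{"type":"object","properties":{"dp":{"type":"array","items":{"type":"number"}},"yaw":{"type":"number"}}}},"grip":{"type":"number"},"squeeze":{"type":"number"}},"required":["targets"]}

```bash
ls; mkdir -p pics; python3 - <<'E'
from plant import get_state,cams,r
import cv2,numpy as np
print(get_state())
ims=[]
for n in["scene","side"]:
    c=cams.capture(n); np.savez(f"{n}0.npz",**c)
    cv2.imwrite(f"pics/{n}0.png",c["image"][:,:,::-1])
    print(n,{k:(np.round(v,4).tolist()) for k,v in c.items() if k not in("image","range_z")})
E
```

```text
pics
{'time_s': 0.0, 'joints': array([ 8.10784065e+01,  2.05924120e+01,  6.33709998e-01, -2.17015130e-02,
       -7.01368714e+01, -1.65072170e+01]), 'qd': array([ 0.01152124, -0.00667858, -0.01621805,  0.01175714, -0.00142923,
       -0.06675522]), 'joint_torque': array([-2.02747979e-03, -5.82716238e+01,  2.93054706e+01,  6.99694276e+00,
        6.95110793e-03, -1.55839580e-04]), 'tcp_pos': array([0.28965089, 0.60918067, 0.24760619]), 'eef_rot': array([ 1.79902569e+02, -7.59886540e-03, -2.54361947e+01]), 'contact_force': array([-0.78933653,  0.01643352, -0.19470864]), 'moment': array([-0.01523849,  0.04391291, -0.00237774]), 'gripper_force': 0.0, 'gripper_width': 0.08744766232761751}
scene {'fx': 466.9533, 'fy': 466.9533, 'cx': 250.7311, 'cy': 199.9248, 'k1': -0.1614, 'R': [[-0.0127, 0.9999, -0.0034], [0.5995, 0.0049, -0.8003], [-0.8003, -0.0123, -0.5995]], 't': [0.0152, -0.3063, 1.7017]}
side {'fx': 402.6494, 'fy': 402.6494, 'cx': 254.01, 'cy': 188.5643, 'k1': 0.0277, 'R': [[0.7537, -0.6571, 0.0106], [-0.3904, -0.4608, -0.797], [0.5286, 0.5966, -0.6038]], 't': [-0.4484, 0.3062, 0.8098]}
```

View pics/scene0.png

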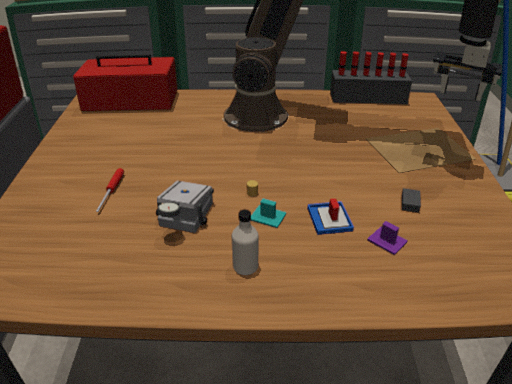

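View pics/side0.png

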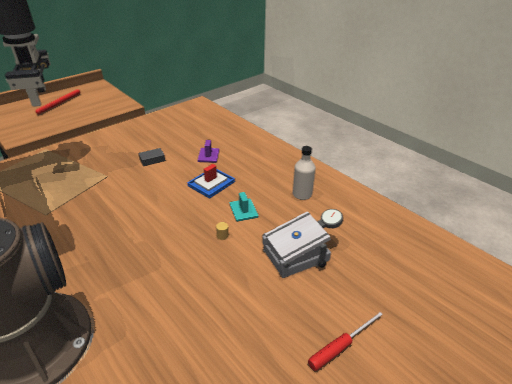

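The scene view shows the tray at (330,217) with its red grip at (334,208), and the angle table at (185,205). In the side view the tray is at (211,181), and the table's face with its ringed plunger is at (296,235). I'll measure both.

```bash
cat > h.py <<'E'
import numpy as np,cv2
def rays(c,uv):
    uv=np.asarray(uv,float).reshape(-1,1,2); x=(uv[:,0,0]-c["cx"])/c["fx"]; y=(uv[:,0,1]-c["cy"])/c["fy"]
    a,b=x.copy(),y.copy()
    for _ in range(20):
        s=1+c["k1"]*(a*a+b*b); a,b=x/s,y/s
    return np.c_[a,b,np.ones_like(a)]
def RT(c): return c["R"],c["t"]
def pts(c,uv,z=None):   # uv with depth -> world
    uv=np.asarray(uv).reshape(-1,2); R,t=RT(c)
    if z is None: z=c["range_z"][uv[:,1].astype(int),uv[:,0].astype(int)]
    return (rays(c,uv)*np.asarray(z).reshape(-1,1)-t)@R
def onplane(c,uv,n,d):  # n.X=d
    R,t=RT(c); o=-R.T@t; v=rays(c,uv)@R
    return o+v*((d-o@n)/(v@n))[:,None]
def tri(cs,uvs):
    A=np.zeros((3,3));b=np.zeros(3);L=[]
    for c,uv in zip(cs,uvs):
        R,t=RT(c);o=-R.T@t;v=(rays(c,[uv])@R)[0];v/=np.linalg.norm(v);P=np.eye(3)-np.outer(v,v);A+=P;b+=P@o;L.append((o,P))
    X=np.linalg.solve(A,b);return X,[np.linalg.norm(P@(X-o)) for o,P in L]
def mask(c,lo,hi,roi=None):
    m=cv2.inRange(cv2.cvtColor(c["image"],cv2.COLOR_RGB2HSV),lo,hi)
    if roi is not None:
        q=np.zeros_like(m);x0,y0,x1,y1=roi;q[y0:y1,x0:x1]=255;m&=q
    return m
def uvs(m): v,u=np.nonzero(m);return np.c_[u,v]
def load(n): return {k:v for k,v in np.load(n).items()}
E
python3 - <<'E'
from h import *
S,D=load("scene0.npz"),load("side0.npz")
roi={"scene":(300,190,360,240),"side":(180,155,245,205)}
rect=lambda P:cv2.minAreaRect(P.astype(np.float32))
g=[]
for n,c in(("scene",S),("side",D)):
    b=uvs(mask(c,(100,120,60),(130,255,255),roi[n]))
    P=onplane(c,b,np.array([0,0,1.]),.014); print(n,"tray rect z=14mm",rect(P[:,:2]*1000))
    m=mask(c,(0,120,60),(8,255,255),roi[n])|mask(c,(172,120,60),(180,255,255),roi[n]); q=uvs(m)
    P=pts(c,q); top=P[P[:,2]>np.percentile(P[:,2],90)-.004]; print(" red",len(q),"z max",P[:,2].max(),"median top",np.median(top,0),rect(top[:,:2]*1000))
    w=uvs(mask(c,(0,0,140),(180,60,255),roi[n]));P=onplane(c,w,np.array([0,0,1.]),.013);print(" plate",len(w),rect(P[:,:2]*1000), np.median(pts(c,w)[:,2]))
    g.append(q.mean(0))
print("grip tri",tri([S,D],g))
# face
for n,c,r in(("scene",S,(160,180,215,212)),("side",D,(262,212,332,262))):
    w=uvs(mask(c,(0,0,120),(180,70,255),r)); P=pts(c,w)
    best=None;rng=np.random.default_rng(0)
    for _ in range(300):
        s=P[rng.choice(len(P),3,False)];nn=np.cross(s[1]-s[0],s[2]-s[0]);nn/=np.linalg.norm(nn)+1e-12
        k=abs((P-s[0])@nn)<.002
        if best is None or k.sum()>best.sum():best=k
    Q=P[best];m0=Q.mean(0);nn=np.linalg.svd(Q-m0)[2][2];nn*=np.sign(nn[2])
    print(n,len(P),best.sum(),"face c",m0,"n",nn,"tilt",np.degrees(np.arccos(nn[2])),"dir",np.degrees(np.arctan2(-nn[1],-nn[0])), "rms",((Q-m0)@nn).std())
    ex=np.array([nn[2]*-nn[0]/np.hypot(*nn[:2]),nn[2]*-nn[1]/np.hypot(*nn[:2]),np.hypot(*nn[:2])]);ey=np.cross(nn,ex)
    print("  rect",rect(np.c_[(Q-m0)@ex,(Q-m0)@ey]*1000))
    bl=uvs(mask(c,(100,100,50),(130,255,255),r)); print("  ring px",len(bl),bl.mean(0) if len(bl) else 0, pts(c,bl).mean(0) if len(bl) else 0)
E
```

```text
scene tray rect z=14mm ((601.9164428710938, 197.57418823242188), (120.29436492919922, 96.9964828491211), 8.602327346801758)
 red 156 z max 0.7751605134043268 median top [0.60213476 0.20508005 0.05928205] ((1062.76220703125, 113.6524887084961), (22.407623291015625, 988.6395263671875), 78.85821533203125)
 plate 334 ((586.338623046875, 208.30645751953125), (103.62804412841797, 70.18228912353516), 5.9534010887146) 0.014032186788881258
side tray rect z=14mm ((586.2476196289062, 189.3665771484375), (119.2066650390625, 104.02782440185547), 8.943693161010742)
 red 170 z max 0.7378288440658334 median top [0.59242645 0.20202128 0.05626994] ((310.2107238769531, -204.29104614257812), (1030.582763671875, 33.227882385253906), 55.151973724365234)
 plate 225 ((606.174072265625, 153.89508056640625), (96.0813980102539, 164.23916625976562), 5.10114049911499) 0.011912192294274293
grip tri (array([0.59513202, 0.20634863, 0.03641531]), [np.float64(0.0008369683650133391), np.float64(0.000836968365013394)])
scene 803 734 face c [ 0.59114236 -0.18152888  0.0776868 ] n [-0.21849149  0.05963018  0.97401525] tilt 13.090065596598905 dir -15.265271053367343 rms 0.00090801613180718
  rect ((9.351242065429688, -2.0831642150878906), (189.53636169433594, 100.42984771728516), 1.1067087650299072)
  ring px 8 [184.5 191.5] [ 0.57680061 -0.17798129  0.07539408]
side 1688 1364 face c [ 0.57455742 -0.18290498  0.0718456 ] n [-0.22397908  0.06419796  0.97247725] tilt 13.473633030082105 dir -15.993615154202507 rms 0.0009804384669842103
  rect ((14.648109436035156, 2.3360519409179688), (173.99581909179688, 100.71988677978516), 1.078370451927185)
  ring px 35 [296.08571429 234.82857143] [ 0.56932347 -0.18065399  0.07150725]
```

>>> apply_moves --targets '[{"dp": [0.02,-0.027,0],"yaw": 5},{"dp": [0.29,-0.404,-0.03],"yaw": 34},{"dp": [0.29,-0.404,-0.03],"yaw": 34},{"dp": [0.29,-0.404,-0.03],"yaw": 34},{"dp": [0.29,-0.404,-0.03],"yaw": 34},{"dp": [0.29,-0.404,-0.03],"yaw": 34},{"dp": [0.29,-0.404,-0.03],"yaw": 34},{"dp": [0.29,-0.404,-0.03],"yaw": 34},{"dp": [0.29,-0.404,-0.03],"yaw": 34},{"dp": [0.29,-0.404,-0.03],"yaw": 34},{"dp": [0.29,-0.404,-0.03],"yaw": 34},{"dp": [0.29,-0.404,-0.03],"yaw": 34},{"dp": [0.29,-0.404,-0.03],"yaw": 34},{"dp": [0.29,-0.404,-0.03],"yaw": 34},{"dp": [0.29,-0.404,-0.03],"yaw": 34},{"dp": [0.29,-0.404,-0.03],"yaw": 34}]' --grip -1 --squeeze 30

```text
time_s: 1.43
tcp_pos: [0.5794, 0.2061, 0.2184]
eef_rot: [-180.0, 0.0, 8.6]
contact_force: [-1.1, 0.1, 0.0]
gripper_width: 0.0877
gripper_force: 0.0
```

```bash
cat >> h.py <<'E'
def wrist(fn=None):
    from plant import get_state,cams
    from scipy.spatial.transform import Rotation as Ro
    s=get_state(); c=cams.capture("wrist"); T=np.eye(4)
    T[:3,:3]=Ro.from_euler("xyz",s["eef_rot"],degrees=True).as_matrix();T[:3,3]=s["tcp_pos"]
    C=np.linalg.inv(T@c["T_tool_cam"]);c["R"],c["t"]=C[:3,:3],C[:3,3]
    c["tcp"],c["rot"]=s["tcp_pos"],s["eef_rot"]
    if fn: np.savez(fn+".npz",**c); cv2.imwrite(f"pics/{fn}.png",c["image"][:,:,::-1])
    return c
def rep(P): 
    (a,b),(w,h),t=cv2.minAreaRect(P[:,:2].astype(np.float32)*1000); return np.round([a,b,w,h,t],1)
E
python3 - <<'E'
from h import *
c=wrist("w1"); print(c["tcp"],c["rot"],"cam",-c["R"].T@c["t"],c["T_tool_cam"].round(3).tolist())
E
```

```text
[0.579442   0.20608604 0.2184117 ] [-1.79999051e+02  1.80100578e-02  8.58843725e+00] cam [0.65653452 0.21667186 0.35493288] [[0.001, -0.958, -0.288, 0.078], [1.0, 0.002, -0.0, 0.001], [0.001, -0.288, 0.958, -0.137], [0.0, 0.0, 0.0, 1.0]]
```

View pics/w1.png

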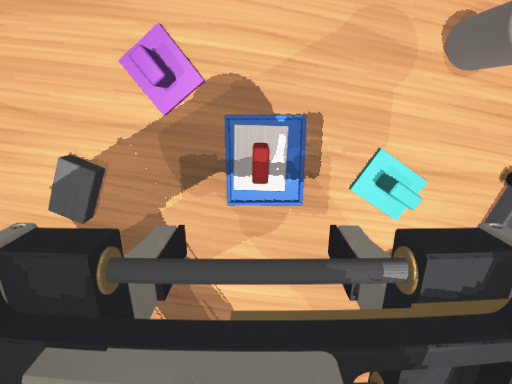

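The wrist view shows the tray centred at (265,160). The plate is slightly rotated in it, and the red grip's top face is near (260,150).

```bash
python3 - <<'E'
from h import *
c=load("w1.npz"); roi=(220,108,312,212)
m=mask(c,(0,120,60),(8,255,255),roi)|mask(c,(170,120,60),(180,255,255),roi)
q=uvs(m);P=pts(c,q);zt=np.median(P[P[:,2]>.045][:,2]);T=P[abs(P[:,2]-zt)<.004]
print("grip n",len(T),"z",zt,rep(T),T.mean(0))
b=uvs(mask(c,(100,120,60),(130,255,255),roi));print("tray",rep(onplane(c,b,np.array([0,0,1.]),.014)))
P=pts(c,uvs((c["image"].min(2)>70).astype(np.uint8)*mask(c,(0,0,70),(180,80,255),roi)))
P=P[(P[:,2]>.008)&(P[:,2]<.018)];print("plate",len(P),np.median(P[:,2]),rep(P))
E
```

```text
grip n 552 z 0.058217016591670646 [597.3 204.3  38.2  16.8   6.2] [0.59814683 0.20451167 0.05817453]
tray [593.4 197.6 110.8  94.6   8.7]
plate 2790 0.013436933408836487 [593.4 197.8 111.5  96.    8.4]
```

>>> apply_moves --targets '[{"dp": [0.018,-0.0015,-0.03],"yaw": -2.4},{"dp": [0.018,-0.0015,-0.06],"yaw": -2.4},{"dp": [0.018,-0.0015,-0.09],"yaw": -2.4},{"dp": [0.018,-0.0015,-0.12],"yaw": -2.4},{"dp": [0.018,-0.0015,-0.14],"yaw": -2.4},{"dp": [0.018,-0.0015,-0.155],"yaw": -2.4},{"dp": [0.018,-0.0015,-0.168],"yaw": -2.4},{"dp": [0.018,-0.0015,-0.177],"yaw": -2.4},{"dp": [0.018,-0.0015,-0.177],"yaw": -2.4},{"dp": [0.018,-0.0015,-0.177],"yaw": -2.4}]' --grip -0.1

```text
time_s: 2.32
tcp_pos: [0.5976, 0.2049, 0.0416]
eef_rot: [180.0, 0.0, 6.3]
contact_force: [0.4, -0.5, 0.1]
gripper_width: 0.0479
gripper_force: 0.0
```

>>> apply_moves --targets '[{"dp": [0,0,0],"yaw": 0},{"dp": [0,0,0],"yaw": 0},{"dp": [0,0,0],"yaw": 0},{"dp": [0,0,0],"yaw": 0},{"dp": [0,0,0],"yaw": 0},{"dp": [0,0,0],"yaw": 0},{"dp": [0,0,0],"yaw": 0},{"dp": [0,0,0],"yaw": 0}]' --grip 1 --squeeze 25

```text
time_s: 2.98
tcp_pos: [0.5982, 0.2043, 0.0421]
eef_rot: [-180.0, -0.0, 6.2]
contact_force: [-1.3, 1.1, 5.0]
gripper_width: 0.0177
gripper_force: 25.0
```

>>> apply_moves --targets '[{"dp": [0,0,0.01],"yaw": 0},{"dp": [0,0,0.03],"yaw": 0},{"dp": [0,0,0.06],"yaw": 0},{"dp": [0,0,0.1],"yaw": 0},{"dp": [0,0,0.14],"yaw": 0},{"dp": [0,0,0.17],"yaw": 0},{"dp": [0,0,0.19],"yaw": 0},{"dp": [0,0,0.2],"yaw": 0}]'

```text
time_s: 3.65
tcp_pos: [0.5984, 0.2042, 0.2453]
eef_rot: [-179.9, -0.2, 6.2]
contact_force: [-0.0, 1.2, -2.5]
gripper_width: 0.0181
gripper_force: 25.0
```

>>> apply_moves --targets '[{"dp": [-0.007,-0.02,0],"yaw": -2},{"dp": [-0.017,-0.05,0],"yaw": -4},{"dp": [-0.026,-0.085,0],"yaw": -7},{"dp": [-0.035,-0.12,0],"yaw": -10},{"dp": [-0.044,-0.155,0],"yaw": -12},{"dp": [-0.055,-0.19,0],"yaw": -14},{"dp": [-0.066,-0.225,0],"yaw": -16},{"dp": [-0.077,-0.26,0],"yaw": -18},{"dp": [-0.087,-0.295,0],"yaw": -20},{"dp": [-0.096,-0.325,0],"yaw": -21.8},{"dp": [-0.101,-0.345,0],"yaw": -21.8},{"dp": [-0.103,-0.357,0],"yaw": -21.8},{"dp": [-0.104,-0.362,0],"yaw": -21.8},{"dp": [-0.104,-0.362,0],"yaw": -21.8},{"dp": [-0.104,-0.362,0],"yaw": -21.8}]'

```text
time_s: 4.9
tcp_pos: [0.4938, -0.1575, 0.241]
eef_rot: [180.0, 0.1, -15.6]
contact_force: [-0.8, -0.3, -2.8]
gripper_width: 0.0182
gripper_force: 25.0
```

```bash
python3 - <<'E'
from h import *
c=wrist("w2"); print(c["tcp"],c["rot"])
E
```

```text
[ 0.4937784  -0.15753613  0.24100646] [ 1.79999315e+02  5.76461617e-02 -1.56457107e+01]
```

View pics/w2.png

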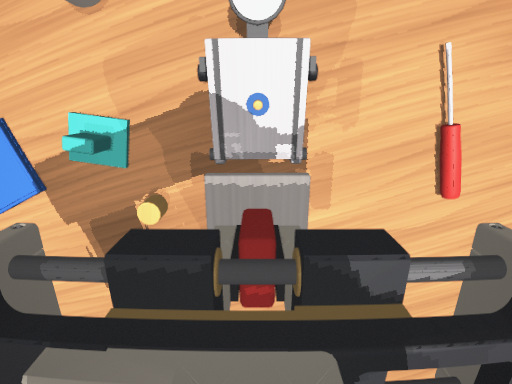

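The wrist view shows the whole face, with the plunger ring at (258,104), and the held plate's front edge at row 173. I'll measure the face pose and how the plate sits in the hand.

```bash
cat >> h.py <<'E'
def plane(P,tol=.002):
    rng=np.random.default_rng(0);best=None
    for _ in range(400):
        s=P[rng.choice(len(P),3,False)];n=np.cross(s[1]-s[0],s[2]-s[0]);n/=np.linalg.norm(n)+1e-12
        k=abs((P-s[0])@n)<tol
        if best is None or k.sum()>best.sum():best=k
    Q=P[best];m=Q.mean(0);n=np.linalg.svd(Q-m,full_matrices=False)[2][2];n*=np.sign(n[2]);return m,n,best
E
cat > face.py <<'E'
from h import *
c=load("w2.npz")
u=uvs(mask(c,(0,0,90),(180,60,255),(200,30,318,168)));P=pts(c,u);m,n,k=plane(P)
hx=-n[:2]/np.hypot(*n[:2]);ex=np.r_[hx*n[2],np.hypot(*n[:2])];ey=np.cross(n,ex)
print("face n",n,"tilt",np.degrees(np.arccos(n[2])),"dir by n",np.degrees(np.arctan2(hx[1],hx[0])),k.sum(),len(P))
b=uvs(mask(c,(100,100,50),(130,255,255),(235,80,285,130)));R=onplane(c,b,n,n@m)
(a0,b0),_,_=cv2.minAreaRect(b.astype(np.float32));ctr=onplane(c,[[a0,b0]],n,n@m)[0];print("ring",len(b),R.mean(0),ctr)
# rim: largest contour of on-plane pixels
M=np.zeros((384,512),np.uint8);g=np.mgrid[20:175,195:325].reshape(2,-1)[::-1].T;z=c["range_z"][g[:,1],g[:,0]]
X=pts(c,g);ok=(abs((X-m)@n)<.0025)&(z>0);M[g[ok,1],g[ok,0]]=255;M=cv2.morphologyEx(M,cv2.MORPH_OPEN,np.ones((5,5)))
cn=max(cv2.findContours(M,0,1)[0],key=cv2.contourArea).reshape(-1,2);Q=onplane(c,cn,n,n@m)-ctr
l=np.c_[Q@ex,Q@ey];print("face rect (x up,y) about ring",rep(l))
# held plate
v=uvs(mask(c,(0,0,60),(180,70,255),(204,172,312,226)));P=pts(c,v);P=P[(P[:,2]>.15)];mp,npl,k=plane(P)
print("plate n",npl,"mean z",mp[2],len(P),k.sum())
D=P[k]-c["tcp"];y=np.radians(c["rot"][2]);t=np.c_[D[:,0]*np.cos(y)+D[:,1]*np.sin(y),-D[:,0]*np.sin(y)+D[:,1]*np.cos(y),D[:,2]]
print("plate rel tcp fwd/left/up min,max",np.percentile(t,1,0),np.percentile(t,99,0))
f=t[t[:,0]>30e-3] ;print("front corners",rep(t))
m2=mask(c,(0,120,60),(8,255,255),(230,200,285,235))|mask(c,(170,120,60),(180,255,255),(230,200,285,235))
D=pts(c,uvs(m2))-c["tcp"];t=np.c_[D[:,0]*np.cos(y)+D[:,1]*np.sin(y),-D[:,0]*np.sin(y)+D[:,1]*np.cos(y),D[:,2]];print("grip fwd/left/up",np.percentile(t,[2,50,98],axis=0))
E
python3 face.py
```

```text
face n [-0.22511925  0.06105215  0.97241656] tilt 13.488549271566628 dir by n -15.17359253617258 10863 11503
ring 307 [ 0.57091248 -0.18042085  0.07211523] [ 0.57062986 -0.18052228  0.07205617]
face rect (x up,y) about ring [1.000e-01 2.000e-01 1.002e+02 1.239e+02 8.970e+01]
plate n [-0.74437686  0.20737235  0.63474388] mean z 0.21284689323642686 4939 4939
plate rel tcp fwd/left/up min,max [ 0.00660803 -0.03191972 -0.03399919] [ 0.03877997  0.03003783 -0.02710626]
front corners [42.  -0.8 72.8 63.5  0.4]
grip fwd/left/up [[ 0.01628587 -0.00930812 -0.0241807 ]
 [ 0.01858419 -0.00103798 -0.00425988]
 [ 0.01914104  0.0071997   0.01038992]]
```

>>> apply_moves --targets '[{"dp": [0.01,-0.003,0],"yaw": 0},{"dp": [0.035,-0.01,-0.01],"yaw": 0},{"dp": [0.06,-0.017,-0.025],"yaw": 0},{"dp": [0.075,-0.0215,-0.05],"yaw": 0},{"dp": [0.078,-0.0225,-0.075],"yaw": 0},{"dp": [0.078,-0.0225,-0.095],"yaw": 0},{"dp": [0.078,-0.0225,-0.107],"yaw": 0},{"dp": [0.078,-0.0225,-0.111],"yaw": 0},{"dp": [0.078,-0.0225,-0.111],"yaw": 0},{"dp": [0.078,-0.0225,-0.111],"yaw": 0},{"dp": [0.078,-0.0225,-0.111],"yaw": 0}]'

```text
time_s: 5.87
tcp_pos: [0.573, -0.1802, 0.1318]
eef_rot: [-180.0, -0.1, -15.6]
contact_force: [-0.2, -0.2, -2.2]
gripper_width: 0.0179
gripper_force: 25.0
```

>>> apply_moves --targets '[{"dp": [0,0,-0.003],"yaw": 0},{"dp": [0,0,-0.006],"yaw": 0},{"dp": [0,0,-0.009],"yaw": 0},{"dp": [-0.0003,0.0001,-0.011],"yaw": 0},{"dp": [-0.0005,0.0001,-0.0125],"yaw": 0},{"dp": [-0.001,0.0003,-0.014],"yaw": 0},{"dp": [-0.0015,0.0004,-0.015],"yaw": 0},{"dp": [-0.0015,0.0004,-0.015],"yaw": 0},{"dp": [-0.0015,0.0004,-0.015],"yaw": 0}]'

```text
time_s: 6.62
tcp_pos: [0.5709, -0.1802, 0.1173]
eef_rot: [180.0, -0.1, -15.6]
contact_force: [-3.7, 1.2, 8.8]
gripper_width: 0.0178
gripper_force: 25.0
```

>>> apply_moves --targets '[{"dp": [-0.001,0.0003,-0.001],"yaw": 0},{"dp": [-0.002,0.0005,-0.002],"yaw": 0},{"dp": [-0.003,0.0008,-0.003],"yaw": 0},{"dp": [-0.004,0.0011,-0.004],"yaw": 0},{"dp": [-0.004,0.0011,-0.004],"yaw": 0}]'

```text
time_s: 7.03
tcp_pos: [0.5683, -0.1795, 0.1138]
eef_rot: [-180.0, -0.3, -15.6]
contact_force: [-0.6, -0.3, 7.0]
gripper_width: 0.0179
gripper_force: 25.0
```

```bash
python3 - <<'E'
from plant import cams
import cv2
c=cams.capture("side");cv2.imwrite("pics/s2.png",cv2.resize(c["image"][150:300,220:380,::-1],None,fx=4,fy=4,interpolation=2))
E
```

```text
(no output)
```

View pics/s2.png

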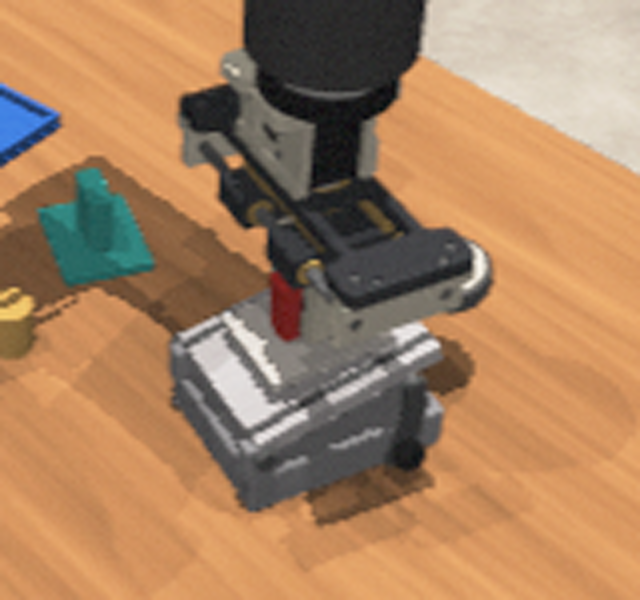

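The plate, at about (290,340) in the crop, is on the face and tilting in the grip as intended. I'll carry on along the arc.

>>> apply_moves --targets '[{"dp": [-0.001,0.0004,-0.001],"yaw": 0},{"dp": [-0.002,0.0008,-0.002],"yaw": 0},{"dp": [-0.003,0.0012,-0.003],"yaw": 0},{"dp": [-0.004,0.0015,-0.004],"yaw": 0},{"dp": [-0.004,0.0016,-0.004],"yaw": 0}]'

```text
time_s: 7.5
tcp_pos: [0.5654, -0.1783, 0.1102]
eef_rot: [180.0, -0.4, -15.6]
contact_force: [1.9, -3.0, 6.4]
gripper_width: 0.0178
gripper_force: 25.0
```

>>> apply_moves --targets '[{"dp": [-0.0003,0.0001,-0.0003],"yaw": 0},{"dp": [-0.0005,0.0002,-0.0006],"yaw": 0},{"dp": [-0.0007,0.0003,-0.001],"yaw": 0},{"dp": [-0.0008,0.0003,-0.001],"yaw": 0},{"dp": [-0.0008,0.0003,-0.001],"yaw": 0}]'

```text
time_s: 7.92
tcp_pos: [0.5648, -0.1781, 0.1094]
eef_rot: [180.0, -0.4, -15.6]
contact_force: [1.7, -2.6, 7.1]
gripper_width: 0.0181
gripper_force: 25.0
```

>>> apply_moves --targets '[{"dp": [-0.0004,0.0002,-0.0005],"yaw": 0},{"dp": [-0.0008,0.0004,-0.001],"yaw": 0},{"dp": [-0.001,0.0005,-0.0014],"yaw": 0},{"dp": [-0.001,0.0005,-0.0014],"yaw": 0},{"dp": [-0.001,0.0005,-0.0014],"yaw": 0}]'

```text
time_s: 8.33
tcp_pos: [0.5638, -0.1776, 0.1081]
eef_rot: [180.0, -0.4, -15.6]
contact_force: [1.0, -3.2, 7.4]
gripper_width: 0.0177
gripper_force: 25.0
```

```bash
python3 - <<'E'
from h import *
c=wrist("w3"); print(c["tcp"],c["rot"])
from plant import get_state,cams
d=cams.capture("side");np.savez("side3.npz",**d)
cv2.imwrite("pics/s3.png",cv2.resize(d["image"][205:285,245:345,::-1],None,fx=7,fy=7,interpolation=2))
print(get_state()["contact_force"],get_state()["moment"])
E
```

```text
[ 0.56384239 -0.1776146   0.10806234] [179.99502305  -0.4319858  -15.55979987]
[ 1.98000335 -3.90665655  8.39420719] [-1.43295692 -1.06740588 -0.09251601]
```

View pics/w3.png

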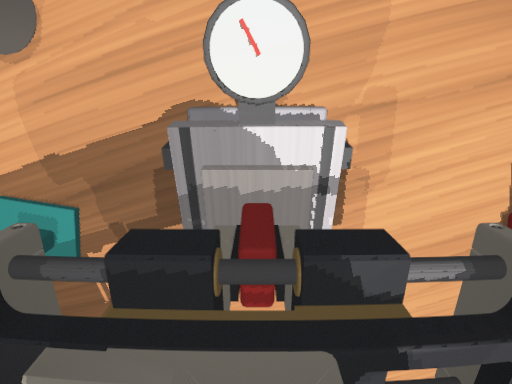

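View pics/s3.png

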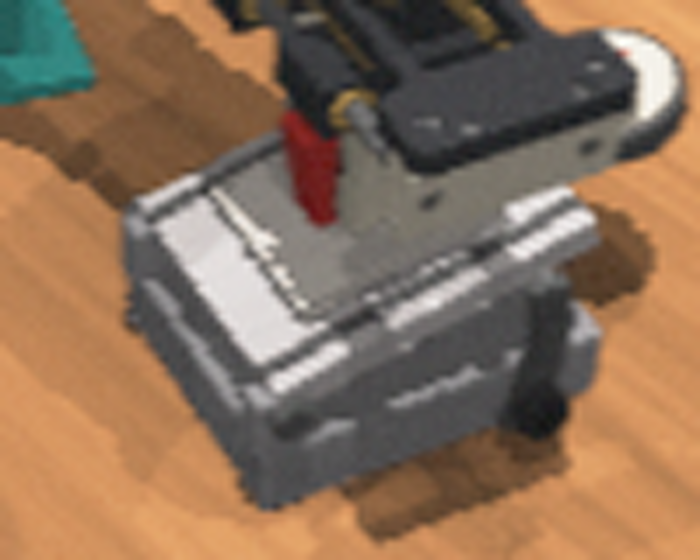

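The wrist view shows the plate's front edge at row 168, parallel to the slab's upper edge at row 125. The side crop shows the plate's low edge running from (215,190) to (310,320), apparently flush. I'll quantify the gap, tilt and centring.

```bash
cat > chk.py <<'E'
from h import *
import sys
c=load(sys.argv[1]);d=load(sys.argv[2])
C=np.array([.5706,-.1805,.0721]);n0=np.array([-.22512,.06105,.97242])
ex=np.array([np.cos(np.radians(-15.45)),np.sin(np.radians(-15.45)),0]);ex-=ex@n0*n0;ex/=np.linalg.norm(ex);ey=np.cross(n0,ex)
def loc(P): return np.c_[(P-C)@ex,(P-C)@ey,(P-C)@n0]*1000
for nm,k,r in(("wrist",c,(170,118,345,228)),("side",d,(258,222,335,265))):
    g=uvs(mask(k,(0,0,60),(180,80,255),r));L=loc(pts(k,g));ins=(abs(L[:,0])<62)&(abs(L[:,1])<50)
    F=L[ins&((abs(L[:,1])>37)|(abs(L[:,0])>46))&(abs(L[:,2])<5)];fz=np.median(F[:,2]);off=F
    A=np.c_[F[:,:2],np.ones(len(F))];f=np.linalg.lstsq(A,F[:,2],rcond=None)[0]
    Q=L[ins&(abs(L[:,0])<36)&(abs(L[:,1])<28)&(L[:,2]>3)&(L[:,2]<14)]
    s=np.linalg.lstsq(np.c_[Q[:,:2],np.ones(len(Q))],Q[:,2],rcond=None)[0]
    print(nm,"face",len(F),"slope",np.degrees(f[:2]).round(2),"z",f[2].round(2),"| plate",len(Q),"slope",np.degrees(s[:2]).round(2),"z",s[2].round(2),"x rng",Q[:,0].min().round(0),Q[:,0].max().round(0))
    h=(f[2]+s[2])/2
    T=L[(L[:,2]>fz+5)&(L[:,2]<fz+13)&(abs(L[:,0])<50)&(abs(L[:,1])<40)]
    print("  plate extent x",np.percentile(T[:,0],[1,99]).round(1),"y",np.percentile(T[:,1],[1,99]).round(1),rep(T/1000))
    Fa=L[abs(L[:,2]-fz)<3];print("  face extent x",np.percentile(Fa[:,0],[.5,99.5]).round(1),"y",np.percentile(Fa[:,1],[.5,99.5]).round(1))
E
python3 chk.py w3.npz side3.npz
```

```text
wrist face 7375 slope [-0.3  0. ] z 0.24 | plate 3961 slope [-1.52 -0.03] z 8.97 x rng 0.0 36.0
  plate extent x [ 2.  39.9] y [-31.2  30.9] [20.4 -0.1 63.7 40.3 89.9]
  face extent x [-5.2 62.6] y [-49.4  49.3]
side face 520 slope [0.09 0.13] z -1.07 | plate 186 slope [-2.46 -0.2 ] z 7.4 x rng -36.0 11.0
  plate extent x [-40.4  32.9] y [-32.4  31.2] [ 0.3 -1.2 64.9 84.3 87.1]
  face extent x [-64.6  61.2] y [-50.9  49.6]
```

>>> apply_moves --targets '[{"dp": [-0.0002,0.0,-0.0004],"yaw": 0},{"dp": [-0.0004,0.0001,-0.0008],"yaw": 0},{"dp": [-0.0005,0.0001,-0.0011],"yaw": 0},{"dp": [-0.0005,0.0001,-0.0014],"yaw": 0},{"dp": [-0.0005,0.0001,-0.0014],"yaw": 0},{"dp": [-0.0005,0.0001,-0.0014],"yaw": 0}]'

```text
time_s: 8.93
tcp_pos: [0.5631, -0.1774, 0.1068]
eef_rot: [180.0, -0.4, -15.6]
contact_force: [-0.2, -2.1, 10.8]
gripper_width: 0.0177
gripper_force: 25.0
```

```bash
python3 - <<'E'
from h import *
c=wrist("w4"); print(c["tcp"],c["rot"])
from plant import get_state,cams
d=cams.capture("side");np.savez("side4.npz",**d)
print(get_state()["contact_force"],get_state()["moment"])
E
python3 chk.py w4.npz side4.npz
```

```text
[ 0.5631128  -0.17743185  0.10678306] [179.99654888  -0.40991397 -15.56183032]
[ 1.02225141 -2.97494572 10.37550357] [-1.06652372 -0.55568771 -0.05890209]
wrist face 7494 slope [-0.29 -0.01] z 0.21 | plate 4054 slope [-0.01 -0.  ] z 8.0 x rng -1.0 36.0
  plate extent x [ 1.1 39.7] y [-31.1  30.9] [19.7 -0.1 63.9 41.2 89.8]
  face extent x [-5.5 62.6] y [-49.4  49.4]
side face 519 slope [0.11 0.17] z -1.1 | plate 178 slope [-0.08  0.25] z 6.82 x rng -36.0 5.0
  plate extent x [-40.4  20.1] y [-32.5  31.5] [-3.  -0.2 65.4 76.3 89.3]
  face extent x [-64.2  60.9] y [-51.   49.5]
```

>>> apply_moves --targets '[{"dp": [0,0,-0.0002],"yaw": 0},{"dp": [0,0,-0.0004],"yaw": 0},{"dp": [0,0,-0.0004],"yaw": 0},{"dp": [0,0,-0.0004],"yaw": 0}]'

```text
time_s: 9.37
tcp_pos: [0.5631, -0.1774, 0.1068]
eef_rot: [180.0, -0.4, -15.6]
contact_force: [-0.7, -2.4, 13.3]
gripper_width: 0.0177
gripper_force: 25.0
```

>>> apply_moves --targets '[{"dp": [0,0,0],"yaw": 0},{"dp": [0,0,0],"yaw": 0},{"dp": [0,0,0],"yaw": 0},{"dp": [0,0,0],"yaw": 0},{"dp": [0,0,0],"yaw": 0},{"dp": [0,0,0],"yaw": 0}]'

```text
time_s: 9.87
tcp_pos: [0.5631, -0.1775, 0.1068]
eef_rot: [180.0, -0.4, -15.6]
contact_force: [-0.7, -2.5, 14.2]
gripper_width: 0.0178
gripper_force: 25.0
```

```bash
python3 - <<'E'
from h import *
c=wrist("w5"); print(c["tcp"],c["rot"])
from plant import get_state,cams
d=cams.capture("side");np.savez("side5.npz",**d)
print(get_state()["contact_force"],get_state()["moment"])
E
python3 chk.py w5.npz side5.npz
```

```text
[ 0.56313945 -0.17746827  0.10679271] [179.99336474  -0.42342163 -15.55314377]
[-0.11141364 -1.63936528 13.87411708] [-0.77139108 -0.16435639 -0.0896944 ]
wrist face 7466 slope [-0.29  0.  ] z 0.24 | plate 4047 slope [-0.1   0.01] z 8.04 x rng -0.0 36.0
  plate extent x [ 1.3 39.8] y [-31.2  30.9] [19.7 -0.1 63.6 41.7 89.9]
  face extent x [-5.5 62.6] y [-49.3  49.3]
side face 514 slope [-0.05  0.05] z -1.09 | plate 178 slope [-0.82 -0.57] z 6.5 x rng -36.0 -0.0
  plate extent x [-40.7  19.9] y [-32.7  31.5] [-3.  -0.7 66.2 76.1 89.4]
  face extent x [-66.   60.2] y [-50.6  50.1]
```

The plate sits flush and parallel to the face, 7.8 mm above it against the 8 mm plate thickness. It is centred and pressed with about 16 N, and the readings are steady, so I'm handing in.

```bash
python3 -c "
from plant import r
print(r.close_job())"
```

```text
the job is handed in; nothing more can be done
None
```

The master plate is held flush on the sloped face, centred and square to within about 1 mm and 0.5°, still gripped at 25 N and pressed with about 16 N. The plunger is hidden under the plate, so I infer it is level from the plate lying flush. The job was handed in at about 10 s.

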